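Wind down the screw press onto the sushi mould

ROBOT

A 6-joint arm with a two-finger parallel gripper is mounted at the origin on the work surface. World frame = base frame: x ahead of the robot, y to its left, z up, the work surface at z = 0. Lengths are in m, angles in rad, forces in N, time in s.
With the tool pointing down it reaches from about 0.35 to 0.85 m from the base axis. Payload 8.1 kg.
Tool frame: the origin (TCP) lies at the very end of the fingers, on their centre line; the grasp point (between the pads) lies 19 mm behind it; z points along the fingers, y is the line along which they close (so a half turn about z gives the same grasp; the last joint's range is limited). The gripper opens to 93 mm and grips with 3 to 60 N. Pads are 15 mm wide; open, the fingers measure 128 mm over their backs; the gripper's body (75 mm by 188 mm) begins 65 mm behind the grasp point.
Start: joints at [-1.296, 0.13, 1.488, -0, 1.523, -0.085], TCP at [0.211, -0.562, 0.219] pointing down, gripper open.
Joint ranges: [-2.96, 2.96], [-0.89, 2.26], [0.02, 2.5], [-1.34, 4.48], [0, 2.73], [-2.66, 2.66]. Speed limits (rad/s): [2.39, 2.39, 2.79, 3.14, 3.14, 3.14].

INTERFACE

Orientations are given as a rotation vector (axis times angle).
In Python, from plant import robot gives the robot as it stands. The module is installed in compiled form; this text tells all that it offers.
- The arm moves only by the tool play_rows, never from a script. Its argument "increments" is text: rows parted by semicolons, each of 5 numbers parted by spaces: the shift along the tool's x, y, z in mm, then the turn about the tool's z in degrees, then the closure, from -1 (fully open) to 1 (shut). In form: dx dy dz yaw claw; .... A call has 1 to 20 rows; each row is the pose to reach, as a shift and turn from the pose commanded when the call began, along the tool's axes at that moment; what a row does not reach only later rows make up. A row lasts 1/10 s, in which the tool goes at most 50 mm and 8.59 degrees, less where a joint would pass 70% of its speed; a pose out of reach is approached as far as the arm can. A call with a gripper value outside its range is refused whole. The fingers move at their own pace and stop on an object; "force" is the grip in N (left out, the last holds). Time passes only in rows, so rows that repeat a pose let the fingers close. It gives the time, the measured TCP pose, the force, the opening and the grip force at its end, in the units of the state.
- robot.read_state(): the state, without advancing time (a new reading comes with each control period).
- robot.read_camera(name): name is "scene" or "top" or "wrist"; returns the picture (420x560x3 uint8, blue, green, red); there is no depth.
- robot.calibration(name): a dict with "vertical_fov" (degrees; the focal length in pixels is half the picture's height over the tangent of half this angle, whatever the lens; pixels are square), "cx", "cy" (the principal point, pixels), "D" ([k1, k2, p1, p2, k3] as OpenCV has them; the pictures are not rectified), "rvec" (rotation vector, rad) and "tvec" (3), from world to camera coordinates, as OpenCV has them. Camera axes: x right, y down, z forward; pixel columns grow to the right and rows downward; lengths in m; the calibration is good to about 2 mm. A picture is of the moment at which its call begins: read the wrist's pose just before it. calibration takes no time and is no camera call; for the wrist camera it gives the pose at the moment of the call.
- robot.close_job(): hands the job in; it is judged then, once.
Trained networks look in the newest picture that a camera, given by its name, has taken for a name from the list of things; names that differ only in an ending like _2 or _b are one class to them, and where a whole thing is asked for, a point or a joint stands for the part that bears it (a point fixed in the world has none). Each returns a list of dicts, best first, with "conf" (0 to 1); they miss things now and then, are a little off and sometimes report something else, mostly with a low value. They report only what shows in the picture. A call takes as long as a camera call. They do not tell look-alikes from the thing itself.
- robot.recognise(camera, query): "centre" ([x, y, z] in m, in world coordinates, good to about 4 mm: the middle of the surface that is visible of it).
- robot.regions_of(camera, query): "pixels" (420x560 bool, what is visible of it).
- robot.landmark_of(camera, query): "centre" ([x, y, z] in m, in world coordinates, good to about 4 mm: a listed point, or the origin of a listed thing).
The state is a dict: "t": time; "q": joint angles; "dq": joint speeds; "joint_torque": joint torques, N m; "tool_pos": TCP position; "orientation": TCP orientation; "force": force on the tool from outside, world axes, zero at the start; "wrist_torque": the same for the moment, N m; "opening": finger opening in m; "gripper_force": force on a finger pad.
Only numpy, scipy, OpenCV 4.12 (cv2) and the standard library are available. Lean on these libraries where they do the work, as an engineer would, in place of code of your own. Each camera call takes 0.05 s, during which the arm holds its last target. There are 200 camera calls.

TASK

Two identical screw presses stand on the sushi counter; one has a closed wooden pressing mould under it. Turn that press's crank clockwise (seen from above) until its round foot meets the mould's lid, then snug it up with about a quarter turn more, without forcing, and let go. Leave the mould where it stands and do not turn the empty press.

Things in the scene. Friction and masses are not known exactly. Their poses are not given: they have to be found in the camera images.
- foot: Round steel foot, 50 mm wide, of the press that holds the mould; origin: centre of its underside, on the vertical screw axis, 4 to 9 mm above the lid at the start. Each clockwise turn (from above) lowers screw, crank and foot 20 mm. The foot is sprung: once on the lid it yields 12 N per mm, so a quarter turn past contact presses with 60 N; snug is 25 to 100 N. Friction holds the screw up to 90 N when let go.
- handle_mid (a point): Middle of the upright wooden grip on that press's crank: 22 mm diameter, 46 mm tall (23 mm above and below this point), about 225 mm over the counter. It stands 60 mm from the screw axis and spins freely on its pin, so a gripper can keep its yaw while carrying it round. No other part of the press is as high. Sideways force to turn the crank: 5 N running free, 8 N at 60 N of squeeze, 10 N at 100 N.
- mould: Closed pressing mould of light wood, 80 x 150 x 50 mm, with a darker lid whose flat top is 62 mm above the mould's underside; two 8 mm high battens cross the lid 55 mm either side of the middle, clear of the foot. Origin: centre of the underside, which rests on the press's 20 mm base plate; z up, y along its length. Loose, about 0.55 kg.
- spare_handle_mid (a point): The same point on the grip of the empty, identical press, which is to be left alone. Both presses: aluminium base 160 x 250 x 20 mm fixed to the counter, a steel column 105 mm either side of the screw, crossbar top 165 mm over the counter, flat steel crank arm 18 mm wide and 10 mm thick with its top just below the grip.
There are look-alikes about, which are no part of the job. What is shaped like the mould but pink or yellow is not meant.

How it is judged:
At the end, for the whole second after the job is handed in: The foot presses on the mould's lid with 20 to 110 N and stays so by itself; the mould is level (within 0.1 rad), at rest, within 15 mm of where it stood (contact force between foot and mould between 20 and 110 N and distance of mould from where it was at the start of the episode below 0.015 m and angle between mould's own z axis and vertical below 0.1 rad and linear speed of mould below 0.02 m/s and linear speed of foot below 0.01 m/s); the robot touches nothing.
It fails at once if the press is forced: more than 120 N on the mould (nearly half a turn past contact) (contact force between foot and mould above 120 N).
It fails at once if the mould is shifted by more than 25 mm (distance of mould from where it was at the start of the episode above 0.025 m).
It fails at once if the empty press is turned: its grip moves by more than 20 mm (distance of spare_handle_mid from where it was at the start of the episode above 0.02 m).
It also fails if it takes over 40 s, if anything falls off the work surface, if the arm or the gripper's body presses on something with over 40 N, if the wrist force passes 120 N, or if a joint passes its speed limit or range.

## Working session

There is one attempt and no reset: what is moved stays moved. The work goes in short steps, Python scripts to look and compute and a tool call to move; the robot and the scene stay as the last step left them, time stands still between calls to the robot, and variables do not carry over. Pictures are saved under pics/ and viewed, at most 10 in all, crops included, and the job is handed in when it is done.

Besides the shell and the picture viewer there is one more tool, called after ">>>" as name(argument=value, ...) on one line, values as JSON. play_rows: Moves the arm, as the interface text tells. Its arguments: {"type":"object","properties":{"increments":{"type":"string"},"force":{"type":"number"}},"required":["increments"]}

```bash
mkdir -p pics; python3 - <<'E'
from plant import robot
import cv2,numpy as np
s=robot.read_state();print(s['t'],s['tool_pos'],s['orientation'])
ims=[]
for c in('scene','top'):
    im=robot.read_camera(c);ims.append(im)
    cv2.imwrite(f'pics/{c}0.png',im)
    for n in('handle_mid','mould','foot'):
        print(c,n,[(np.round(d['centre'],3).tolist(),round(d['conf'],2)) for d in robot.landmark_of(c,n)])
E
```

```text
0.0 [ 0.21110144 -0.56099865  0.21757983] [-3.08902262e+00 -5.61767972e-01  2.83413406e-04]
scene handle_mid [([0.558, -0.168, 0.222], 0.65)]
scene mould [([0.566, -0.226, 0.017], 0.67), ([0.368, -0.46, 0.001], 0.65), ([0.338, -0.261, 0.002], 0.6)]
scene foot [([0.569, -0.221, 0.087], 0.54)]
top handle_mid [([0.557, -0.167, 0.222], 0.63)]
top mould [([0.629, -0.494, -0.004], 0.97), ([0.566, -0.227, 0.02], 0.9), ([0.368, -0.464, 0.0], 0.83), ([0.336, -0.261, -0.002], 0.82)]
top foot [([0.57, -0.226, 0.087], 0.59)]
```

View pics/scene0.png

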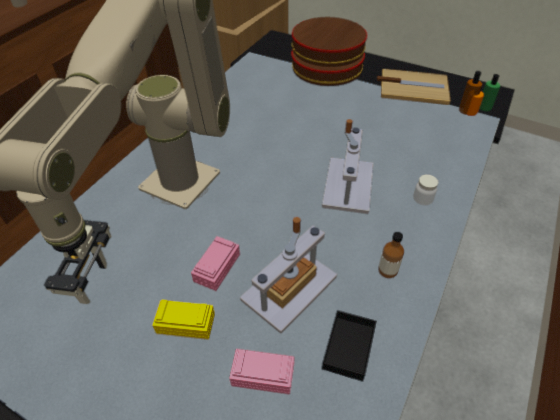

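View pics/top0.png

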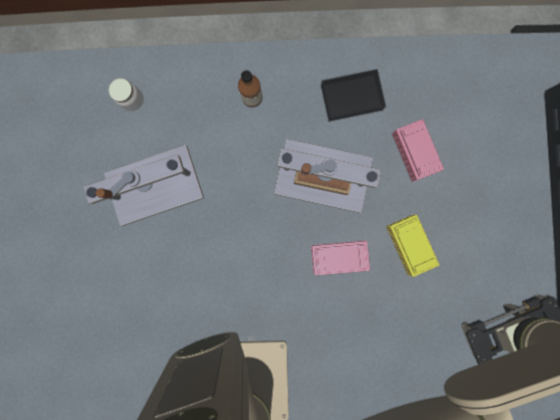

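The candidates for the mould are:
- Wooden block under a press: scene (290,282), top (322,180)
- Pink: scene (216,262) and (263,370)
- Yellow: scene (184,318)

Only the wooden block under the crossbar fits. Its press's grip is at scene (297,225), top (306,169). The empty press's grip is at scene (349,127), top (100,193). I'll confirm this in a crop.

```bash
cat > h.py <<'E'
from plant import robot
import cv2,numpy as np
from scipy.spatial.transform import Rotation as R
def inc(p,yaw=0):
    s=robot.read_state();r=R.from_rotvec(s['orientation'])
    return np.round(r.inv().apply(np.array(p)-s['tool_pos'])*1000,1)
def px(c,p):
    k=robot.calibration(c);f=210/np.tan(np.radians(k['vertical_fov']/2))
    K=np.array([[f,0,k['cx']],[0,f,k['cy']],[0,0,1]])
    return cv2.projectPoints(np.array(p,float).reshape(-1,3),np.array(k['rvec']),np.array(k['tvec']),K,np.array(k['D']))[0][:,0]
E
python3 - <<'E'
from h import *
print(R.from_rotvec(robot.read_state()['orientation']).as_matrix().round(3))
print(inc([.558,-.168,.34]))
a=cv2.imread('pics/scene0.png')[205:330,225:345];b=cv2.imread('pics/top0.png')[130:220,265:390]
for c in('scene','top'):print(c,px(c,[[.558,-.168,.222],[.569,-.224,.087],[.569,-.224,.2]]).round(1).tolist())
cv2.imwrite('pics/crop.png',np.hstack([cv2.resize(a,(400,416)),cv2.resize(b,(400,416))]))
E
```

```text
[[ 0.936  0.352 -0.   ]
 [ 0.352 -0.936  0.   ]
 [ 0.    -0.    -1.   ]]
[ 463.1 -246.3 -121.4]
scene [[296.4, 223.9], [290.0, 270.4], [290.3, 245.3]]
top [[306.6, 168.3], [325.2, 171.3], [329.9, 164.3]]
```

View pics/crop.png

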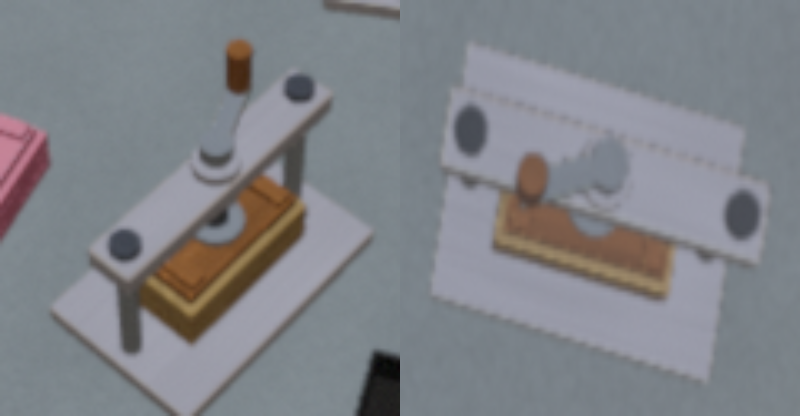

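The left half shows the light-wood mould with its darker lid under the crossbar, with the foot at about crop (220,220) and its grip at (238,65). The right half shows the same press from above, with the grip at (533,175) and the hub at (603,165). This is the press to turn, so I'll move above its grip.

>>> play_rows(increments="0 0 -40 0 -1; 0 0 -80 0 -1; 0 0 -120 0 -1; 44 -23 -120 0 -1; 88 -47 -120 0 -1; 132 -70 -120 0 -1; 176 -94 -120 0 -1; 220 -117 -120 0 -1; 264 -140 -120 0 -1; 308 -164 -120 0 -1; 352 -187 -120 0 -1; 396 -211 -120 0 -1; 430 -230 -120 0 -1; 455 -242 -120 0 -1; 463 -246 -120 0 -1; 463 -246 -120 0 -1; 463 -246 -120 0 -1", force=20)

```text
t: 2.1
tool_pos: [0.5575, -0.1691, 0.3386]
orientation: [3.091, 0.561, -0.001]
force: [-0.2, -0.3, -0.6]
opening: 0.0934
gripper_force: 0.0
```

```bash
python3 - <<'E'
from h import *
s=robot.read_state();print(s['t'],s['tool_pos'],s['force'],s['q'])
im=robot.read_camera('wrist');cv2.imwrite('pics/w1.png',im)
for n in('handle_mid','foot','mould'):
    print(n,[(np.round(d['centre'],3).tolist(),round(d['conf'],2)) for d in robot.landmark_of('wrist',n)])
print(px('wrist',[[.558,-.168,.222],[.569,-.224,.2]]))
E
```

```text
2.1 [ 0.55751535 -0.16910215  0.33862435] [-0.19828667 -0.26056701 -0.55678231] [-3.82123788e-01  6.62116859e-02  1.34038286e+00 -5.71072735e-04
  1.73522421e+00  8.29177044e-01]
handle_mid [([0.558, -0.166, 0.224], 0.68)]
foot [([0.568, -0.225, 0.088], 0.61)]
mould [([0.628, -0.489, 0.001], 0.95), ([0.569, -0.223, 0.019], 0.94)]
[[280.79200815 198.43685721]
 [335.38212393 201.74010278]]
```

View pics/w1.png

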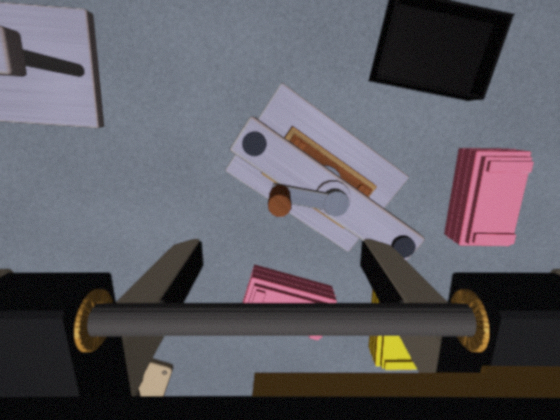

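The wrist view shows the grip at (280,198) and the hub at (333,198), both where predicted. The heights also fit: grip about 0.223, foot about 0.088, lid top 0.082. I'll descend and grip.

>>> play_rows(increments="1 -2 30 0 -1; 1 -2 60 0 -1; 1 -2 90 0 -1; 1 -2 110 0 -1; 1 -2 120 0 -1; 1 -2 128 0 -1; 1 -2 128 0 -1; 1 -2 128 0 0.3; 1 -2 128 0 0.6; 1 -2 128 0 1; 1 -2 128 0 1; 1 -2 128 0 1; 1 -2 128 0 1; 1 -2 128 0 1; 1 -2 128 0 1; 1 -2 128 0 1", force=20)

```text
t: 3.9
tool_pos: [0.5582, -0.1661, 0.2106]
orientation: [-3.091, -0.562, 0.0]
force: [-0.6, 0.1, 0.3]
opening: 0.0258
gripper_force: 0.0
```

```bash
python3 - <<'E'
from h import *
s=robot.read_state();print(s['t'],s['tool_pos'],s['force'],s['opening'],s['gripper_force'])
C=np.array([.5692,-.2255]);h0=np.array([.558,-.167]);a0=np.arctan2(*(h0-C)[::-1])
r=R.from_rotvec(s['orientation'])
for d in range(0,230,6):
    a=a0-np.radians(d);p=C+.06*np.array([np.cos(a),np.sin(a)])-C-.06*np.array([np.cos(a0),np.sin(a0)])
    print(d,(r.inv().apply([*p,-.02*d/360])*1000).round(1))
E
```

```text
3.9 [ 0.55823652 -0.16608388  0.21060468] [-0.57983363  0.13039378  0.31009369] 0.025763209413522153 0.0
0 [-0.  0.  0.]
6 [6.1 1.4 0.3]
12 [12.1  3.4  0.7]
18 [17.8  6.   1. ]
24 [23.2  9.3  1.3]
30 [28.2 13.   1.7]
36 [32.8 17.3  2. ]
42 [36.9 22.   2.3]
48 [40.6 27.1  2.7]
54 [43.6 32.6  3. ]
60 [46.1 38.4  3.3]
66 [48.  44.4  3.7]
72 [49.2 50.5  4. ]
78 [49.8 56.8  4.3]
84 [49.7 63.1  4.7]
90 [48.9 69.3  5. ]
96 [47.5 75.4  5.3]
102 [45.5 81.4  5.7]
108 [42.9 87.1  6. ]
114 [39.7 92.5  6.3]
120 [35.9 97.5  6.7]
126 [ 31.7 102.1   7. ]
132 [ 26.9 106.3   7.3]
138 [ 21.8 109.9   7.7]
144 [ 16.3 113.    8. ]
150 [ 10.6 115.4   8.3]
156 [  4.6 117.3   8.7]
162 [ -1.6 118.5   9. ]
168 [ -7.9 119.1   9.3]
174 [-14.1 119.    9.7]
180 [-20.4 118.3  10. ]
186 [-26.5 116.9  10.3]
192 [-32.4 114.8  10.7]
198 [-38.2 112.2  11. ]
204 [-43.5 109.   11.3]
210 [-48.6 105.2  11.7]
216 [-53.2 101.   12. ]
222 [-57.3  96.3  12.3]
228 [-60.9  91.1  12.7]
```

>>> play_rows(increments="0 0 0 0 1; 0 0 0 0 1; 0 0 0 0 1; 0 0 0 0 1", force=20)

```text
t: 4.3
tool_pos: [0.5584, -0.1666, 0.2107]
orientation: [3.09, 0.562, 0.0]
force: [1.7, -3.9, -3.0]
opening: 0.0219
gripper_force: 20.0
```

>>> play_rows(increments="3 0.6 0.2 0 1; 6.1 1.4 0.3 0 1; 12.1 3.4 0.7 0 1; 17.8 6 1 0 1; 23.2 9.3 1.3 0 1; 28.2 13 1.7 0 1; 28.2 13 1.7 0 1", force=20)

```text
t: 5.0
tool_pos: [0.5888, -0.169, 0.209]
orientation: [3.091, 0.561, -0.003]
force: [-2.5, -4.8, 1.6]
opening: 0.0216
gripper_force: 20.0
```

```bash
python3 - <<'E'
from h import *
robot.read_camera('wrist')
print([(np.round(d['centre'],3).tolist(),round(d['conf'],2)) for d in robot.landmark_of('wrist','handle_mid')])
s=robot.read_state();print(s['tool_pos'],s['force'],s['opening'])
E
```

```text
[([0.588, -0.169, 0.221], 0.73)]
[ 0.58873465 -0.16897358  0.20898212] [-1.14875114 -5.17545835  1.62061221] 0.021619547042445692
```

>>> play_rows(increments="4.6 4.3 0.3 0 1; 8.7 9 0.6 0 1; 12.4 14.1 1 0 1; 15.4 19.6 1.3 0 1; 17.9 25.4 1.6 0 1; 19.8 31.4 2 0 1; 21 37.5 2.3 0 1; 21.6 43.8 2.6 0 1; 21.5 50.1 3 0 1; 20.7 56.3 3.3 0 1; 20.7 56.3 3.3 0 1", force=20)

```text
t: 6.2
tool_pos: [0.6277, -0.2133, 0.2056]
orientation: [-3.089, -0.562, 0.003]
force: [-4.3, -0.9, 3.1]
opening: 0.0215
gripper_force: 20.0
```

```bash
python3 - <<'E'
from h import *
im=robot.read_camera('scene');cv2.imwrite('pics/s2.png',cv2.resize(im[205:330,225:345],None,fx=4.5,fy=4.5,interpolation=2))
for n in('handle_mid','foot','mould'): print(n,[(np.round(d['centre'],4).tolist(),round(d['conf'],2)) for d in robot.landmark_of('scene',n)])
robot.read_camera('wrist')
print([(np.round(d['centre'],3).tolist(),round(d['conf'],2)) for d in robot.landmark_of('wrist','handle_mid')])
s=robot.read_state();print(s['tool_pos'],s['force'],s['opening'])
E
```

```text
handle_mid []
foot [([0.5669, -0.2253, 0.086], 0.44)]
mould [([0.6273, -0.4889, -0.0012], 0.9), ([0.5627, -0.2262, 0.0174], 0.79), ([0.3356, -0.2631, 0.0002], 0.76), ([0.3662, -0.4631, 0.0011], 0.6)]
[([0.625, -0.211, 0.224], 0.79)]
[ 0.6276809  -0.21333524  0.20569483] [-5.57601113 -0.5124997   3.61263923] 0.021909067897717353
```

View pics/s2.png

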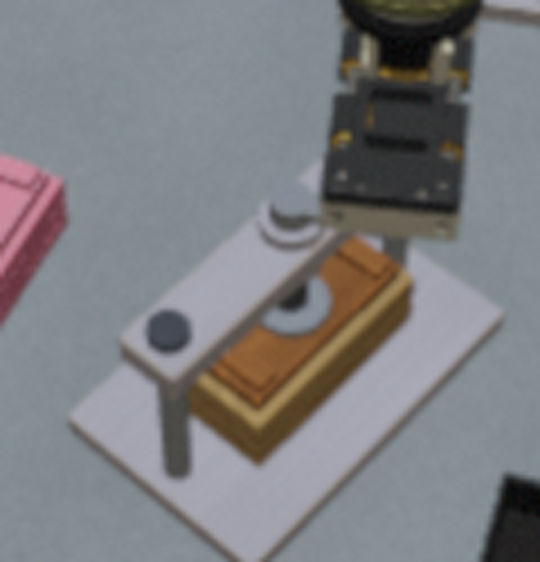

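The view shows the mould still in place with the foot at crop (295,300), just above the lid. The grip is following with small forces. I'll continue in short arcs and watch the force.

>>> play_rows(increments="-1.4 6.1 0.3 0 1; -3.4 12.1 0.7 0 1; -6 17.8 1 0 1; -9.2 23.2 1.3 0 1; -13 28.2 1.7 0 1", force=20)

```text
t: 7.0
tool_pos: [0.6264, -0.2428, 0.2042]
orientation: [-3.088, -0.564, -0.001]
force: [-0.4, 6.2, 3.3]
opening: 0.0218
gripper_force: 20.0
```

>>> play_rows(increments="-4.2 4.6 0.3 0 1; -9 8.8 0.6 0 1; -14.1 12.4 1 0 1; -19.6 15.5 1.3 0 1; -25.3 17.9 1.6 0 1", force=20)

```text
t: 7.5
tool_pos: [0.6104, -0.2689, 0.2027]
orientation: [-3.09, -0.564, -0.006]
force: [6.4, 2.6, -1.0]
opening: 0.0218
gripper_force: 20.0
```

>>> play_rows(increments="-6 1.9 0.4 0 1; -12.2 3.1 0.7 0 1; -18.5 3.7 1 0 1; -24.7 3.6 1.4 0 1; -31 2.9 1.7 0 1", force=20)

```text
t: 8.0
tool_pos: [0.5828, -0.284, 0.2011]
orientation: [3.089, 0.563, 0.007]
force: [9.0, -3.6, -3.1]
opening: 0.0213
gripper_force: 20.0
```

```bash
python3 - <<'E'
from h import *
for c in('scene','top','wrist'):
  im=robot.read_camera(c)
  if c=='scene':cv2.imwrite('pics/s3.png',cv2.resize(im[205:330,225:345],None,fx=4.5,fy=4.5,interpolation=2))
  for n in('handle_mid','foot','mould'): print(c,n,[(np.round(d['centre'],4).tolist(),round(d['conf'],2)) for d in robot.landmark_of(c,n)])
s=robot.read_state();print(s['t'],s['tool_pos'],s['force'],s['opening'])
E
```

```text
scene handle_mid []
scene foot [([0.5671, -0.2219, 0.0858], 0.39)]
scene mould [([0.5676, -0.2259, 0.0146], 0.89), ([0.3671, -0.4625, 0.0033], 0.65), ([0.6303, -0.4903, -0.0014], 0.57), ([0.337, -0.2601, 0.0004], 0.56)]
top handle_mid []
top foot []
top mould [([0.5687, -0.228, 0.0208], 0.68), ([0.3714, -0.4626, 0.0027], 0.65), ([0.6279, -0.4918, -0.003], 0.43)]
wrist handle_mid [([0.5802, -0.288, 0.2152], 0.65)]
wrist foot [([0.5674, -0.2253, 0.0852], 0.96)]
wrist mould [([0.5712, -0.2235, 0.0192], 0.76), ([0.6248, -0.4887, -0.0008], 0.72)]
8.6 [ 0.58199106 -0.28418109  0.20103516] [ 4.67840837 -3.69335339 -1.0863153 ] 0.021466159172512617
```

View pics/s3.png

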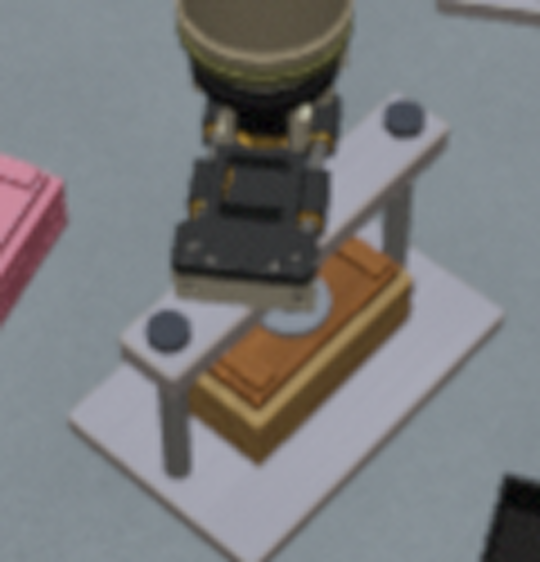

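The mould hasn't moved. The turning force has risen from about 5.7 N to 6.5 N to 8.1 N, which puts contact near 105° of turn (gap about 5.8 mm) and the squeeze near 50 N now. Another 20° keeps the squeeze within 25–85 N for any gap from 4 to 9 mm.

>>> play_rows(increments="-6.1 -1.4 0.3 0 1; -12 -3.5 0.7 0 1; -17.8 -6.1 1 0 1", force=20)

```text
t: 8.9
tool_pos: [0.5637, -0.2854, 0.2002]
orientation: [3.088, 0.562, 0.006]
force: [8.1, -6.6, -2.8]
opening: 0.0216
gripper_force: 20.0
```

Turning force is about 8.7 N, or roughly 60–70 N of squeeze, so I'll settle, release and lift off.

>>> play_rows(increments="0 0 0 0 1; 0 0 0 0 0.5; 0 0 0 0 0; 0 0 0 0 -1; 0 0 0 0 -1; 0 0 0 0 -1; 0 0 0 0 -1; 0 0 -15 0 -1; 0 0 -40 0 -1; 0 0 -75 0 -1; 0 0 -110 0 -1; 0 0 -140 0 -1; 0 0 -140 0 -1; 0 0 -140 0 -1", force=20)

```text
t: 10.3
tool_pos: [0.5625, -0.2848, 0.3418]
orientation: [3.089, 0.562, 0.004]
force: [0.8, -0.4, -0.2]
opening: 0.0933
gripper_force: 0.0
```

```bash
python3 - <<'E'
from h import *
for c in('scene','wrist'):
  im=robot.read_camera(c);cv2.imwrite(f'pics/{c}4.png',im)
  for n in('handle_mid','foot','mould'): print(c,n,[(np.round(d['centre'],4).tolist(),round(d['conf'],2)) for d in robot.landmark_of(c,n)])
s=robot.read_state();print(s['t'],s['tool_pos'],s['force'],s['opening'])
E
```

```text
scene handle_mid [([0.5627, -0.2835, 0.211], 0.5)]
scene foot [([0.5679, -0.2246, 0.0831], 0.59), ([0.5615, -0.2883, 0.2111], 0.26)]
scene mould [([0.336, -0.2604, -0.0007], 0.88), ([0.367, -0.4661, -0.0007], 0.66), ([0.5664, -0.2294, 0.0176], 0.64)]
wrist handle_mid []
wrist foot [([0.5684, -0.2246, 0.0823], 0.65)]
wrist mould [([0.367, -0.4604, 0.0018], 0.71), ([0.6269, -0.4888, 0.0018], 0.65), ([0.5707, -0.224, 0.0204], 0.62), ([0.3409, -0.2637, 0.0005], 0.62), ([0.5696, -0.2234, 0.0819], 0.58)]
10.7 [ 0.56174776 -0.28442142  0.33880611] [ 0.74968509 -0.18175759 -0.18309846] 0.09308036263464445
```

View pics/wrist4.png

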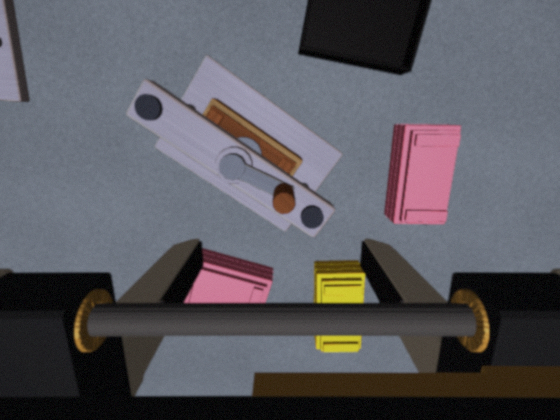

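The gripper is clear. The grip stays at (284,198), about 198° round from where it started. The foot is on the lid at z of about 0.082, and the mould hasn't moved. I'll hand it in.

```bash
python3 -c "
from plant import robot
print(robot.close_job())"
```

```text
the job is handed in; nothing more can be done
None
```

The job is handed in, with no verdict returned: I turned the crank on the mould's press about 198° clockwise and let go, which leaves the foot on the lid at an estimated 60–70 N (from turning force), the mould within measuring error of where it stood, and the empty press untouched.

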